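Seat the round billet in the carver's V-blocks

TASK

Pick up the thick round billet and lower it into the pair of V-blocks, so that it lies along both grooves, sits fully down in them and sticks out about equally at the two ends, ready for clamping; either end may point either way. Set it down in the grooves, do not drop it in. Leave the thin dowel and the square batten where they lie.

Things in the scene. Friction and masses are not known exactly. Their poses are not given: they have to be found in the camera images.
- billet_center (a point): the workpiece: a plain round wooden cylinder, 48 mm in diameter and 190 mm long (0.24 kg, give or take), lying on the bench; the thickest and shortest of the three pieces of pale wood. The point is its centre, 24 mm above the bench; its x axis runs along the cylinder (level). It may roll if nudged.
- cradle_seat (a point): two equal wooden V-blocks (30 mm long, 110 wide, tops 72 mm above the bench) in line on a fixed board 200x130 mm, 18 thick; 90 mm free gap between them. 90-degree grooves, 80 mm wide at the top, bottom line 32 mm above the bench. The point: centre of the seated billet, midway between the blocks, 66 mm above the bench. x: along the grooves (block middles at +-60 mm); z: up.
- dowel_center (a point): not to be moved: a thin round wooden dowel, 26 mm in diameter and 220 mm long, lying on the bench. The point is its centre, 13 mm above the bench; x runs along it. It may roll if nudged.
- batten_center (a point): not to be moved: a square wooden batten, 36 x 36 mm and 230 mm long, lying on the bench. The point is its centre, 18 mm above the bench; x runs along it.
Things that resemble listed ones, but are neither listed nor needed, are in the scene too. Leave any turquoise or yellow look-alike of the part that bears billet_center alone.

How it is judged:
By the outcome, as a careful person would: the job done as asked, in the order asked, and still so for the second after the job is handed in, with the robot touching nothing.
It also fails if it takes over 40 s, if anything falls off the work surface, if the arm or the gripper's body presses on something with over 40 N, if the wrist force passes 120 N, or if a joint passes its speed limit or range.

ROBOT

A 6-joint arm with a two-finger parallel gripper is mounted at the origin on the work surface. World frame = base frame: x ahead of the robot, y to its left, z up, the work surface at z = 0. Lengths are in m, angles in rad, forces in N, time in s.
With the tool pointing down it reaches from about 0.35 to 0.725 m from the base axis. Payload 4.3 kg.
Tool frame: the origin (TCP) lies where the fingers leave the gripper's body, on its centre line; the fingertips stand 73 mm ahead of it and the grasp point (between the pads) lies 54 mm ahead of it; z points along the fingers, y is the line along which they close (so a half turn about z gives the same grasp; the last joint's range is limited). The gripper opens to 85 mm and grips with 20 to 120 N. Pads are 22 mm wide; open, the fingers measure 114 mm over their backs; the gripper's body (76 mm by 85 mm) begins 54 mm behind the grasp point. The pads swing forward as they close: fully open they stand 13 mm farther back than shut.
Start: joints at [-1.392, 0.377, 0.081, 1.274, 0, 1.46], TCP at [0.164, -0.551, 0.304] pointing down, gripper open.
Joint ranges: [-2.72, 2.72], [-0.84, 1.66], [-1.02, 1.22], [-1.77, 2.12], [-1.37, 1.28], [-3.14, 3.14]. Speed limits (rad/s): [2.57, 2.57, 3.14, 3.14, 3.14, 3.14].

INTERFACE

Orientations are given as a unit quaternion [w, x, y, z].
In Python, from plant import * gives the robot as it stands. Calls block until the motion is done:
- move_ptp(position, orientation): joint-space move of the TCP to a pose.
- servo_line(position, rate=0.15, rot=None, force_limit=None): straight line of the TCP; rot=None keeps the orientation; rate is the mean speed in m/s. With force_limit (N) it stops when the force on the tool has changed by that much, and returns True; else False.
- goto_joints(angles): joint-space move.
- ungrasp() and close(force=None): open the fingers fully, or close them until they stop; force is the grip in N (None keeps the last).
- dwell(seconds).
- ik(position, orientation): joint angles nearest the present ones, or None.
- get_state(): the state.
- capture(name): name is "scene" or "top"; returns (picture, depth): 384x512x3 uint8, red, green, blue; 384x512 float32, m along the optical axis (not along the pixel's ray), 0 where there is no reading.
- camera_model(name): a dict with "camera_matrix" (3x3 intrinsics, pixels), "R" (3x3) and "t" (3): a world point X has camera coordinates R X + t. Camera axes: x right, y down, z forward; pixel columns grow to the right and rows downward; lengths in m; the calibration is good to about 2 mm. A picture is of the moment at which its call begins. camera_model takes no time and is no camera call.
A pose or a line that the arm cannot do raises IKError and nothing moves.
- job_done(): hands the job in; it is judged then, once.
Trained networks look in the newest picture that a camera, given by its name, has taken for a name from the list of things; names that differ only in an ending like _2 or _b are one class to them, and where a whole thing is asked for, a point or a joint stands for the part that bears it (a point fixed in the world has none). Each returns a list of dicts, best first, with "conf" (0 to 1); they miss things now and then, are a little off and sometimes report something else, mostly with a low value. They report only what shows in the picture. A call takes as long as a camera call. They do not tell look-alikes from the thing itself.
- masks_of(label, camera): "region" (384x512 bool, what is visible of it) and "extent" ([centre column, centre row, width, height] in pixels, round what is visible of it).
The state is a dict: "t": time; "joint_positions": joint angles; "qd": joint speeds; "joint_torque": joint torques, N m; "position": TCP position; "eef_rot": TCP orientation; "ft_force": force on the tool from outside, world axes, zero at the start; "moment": the same for the moment, N m; "grip_width": opening from 0.0 (shut) to 1.0 (fully open); "grip_force": force on a finger pad.
Only numpy, scipy, OpenCV 4.12 (cv2) and the standard library are available. Lean on these libraries where they do the work, as an engineer would, in place of code of your own. Each camera call takes 0.05 s, during which the arm holds its last target. There are 200 camera calls.

## Working session

There is one attempt and no reset: what is moved stays moved. The work goes in short steps, each a Python script; the robot and the scene stay as the last script left them, time stands still between calls to the robot, and variables do not carry over. Pictures are saved under pics/ and viewed, at most 10 in all, crops included, and the job is handed in when it is done.

```bash
mkdir -p pics; cat > h.py <<'E'
from plant import *
import numpy as np, cv2
def cloud(name,d):
    c=camera_model(name);K=np.array(c["camera_matrix"]);R=np.array(c["R"]);t=np.array(c["t"])
    v,u=np.mgrid[:384,:512]
    p=np.stack([(u-K[0,2])/K[0,0]*d,(v-K[1,2])/K[1,1]*d,d],-1)
    return (p-t)@R
E
python3 - <<'E'
from h import *
ims=[]
for n in("top","scene"):
    im,d=capture(n); np.savez(f"{n}.npz",im=im,d=d); P=cloud(n,d)
    cv2.imwrite(f"pics/{n}1.png",im[:,:,::-1])
    for l in("billet_center","cradle_seat","dowel_center","batten_center"):
        for m in masks_of(l,n)[:4]:
            r=m["region"]&(d>0)
            if r.sum()<20: continue
            q=P[r]; top=q[q[:,2]>np.percentile(q[:,2],50)]
            w,V=np.linalg.eigh(np.cov(q[:,:2].T)); a=V[:,1]; s=(q[:,:2]-q[:,:2].mean(0))@V
            print(n,l,round(m["conf"],2),np.round(m["extent"]),"mean",q.mean(0).round(3),"zmax",np.percentile(q[:,2],98).round(3),"ax",np.degrees(np.arctan2(a[1],a[0])).round(1),"size",np.ptp(s,axis=0).round(3),"rgb",np.median(im[m["region"]],0))
E
```

```text
top billet_center 0.84 [310. 249.  29.  78.] mean [ 0.303 -0.175  0.041] zmax 0.05 ax 167.8 size [0.053 0.2  ] rgb [  0. 126. 124.]
top billet_center 0.81 [255. 164.  29.  72.] mean [ 0.519 -0.045  0.041] zmax 0.05 ax 169.2 size [0.051 0.203] rgb [176. 134.  83.]
top billet_center 0.74 [206. 238.  49.  73.] mean [0.335 0.094 0.041] zmax 0.05 ax 148.1 size [0.053 0.201] rgb [195. 160.   0.]
top dowel_center 0.85 [370. 186.  13.  84.] mean [ 0.467 -0.346  0.022] zmax 0.028 ax 176.0 size [0.032 0.218] rgb [168. 127.  79.]
top dowel_center 0.43 [144. 154.  67.  78.] mean [0.556 0.252 0.029] zmax 0.073 ax 163.4 size [0.144 0.2  ] rgb [154. 107.  72.]
top batten_center 0.73 [309. 150.  24.  88.] mean [ 0.559 -0.184  0.032] zmax 0.039 ax -174.6 size [0.046 0.238] rgb [195.5 148.   93. ]
scene billet_center 0.86 [228. 207.  60.  64.] mean [ 0.536 -0.038  0.039] zmax 0.049 ax 168.0 size [0.047 0.193] rgb [179. 152. 111.]
scene billet_center 0.84 [218. 138.  51.  53.] mean [ 0.319 -0.17   0.036] zmax 0.049 ax 165.4 size [0.079 0.195] rgb [ 33. 141. 142.]
scene billet_center 0.66 [306. 173.  69.  48.] mean [0.35  0.097 0.036] zmax 0.049 ax 147.8 size [0.081 0.227] rgb [193. 175.  42.]
scene billet_center 0.15 [169. 203.  55.  77.] mean [ 0.576 -0.178  0.028] zmax 0.038 ax -175.5 size [0.06  0.266] rgb [189. 161. 118.]
scene cradle_seat 0.66 [338. 266.  98.  95.] mean [0.578 0.257 0.031] zmax 0.072 ax 162.4 size [0.142 0.22 ] rgb [168. 135. 102.]
scene cradle_seat 0.42 [135. 160.  59.  54.] mean [ 0.481 -0.342  0.02 ] zmax 0.028 ax 175.7 size [0.043 0.22 ] rgb [176. 148. 107.]
scene dowel_center 0.89 [134. 160.  57.  53.] mean [ 0.48  -0.343  0.02 ] zmax 0.028 ax 176.3 size [0.045 0.227] rgb [176. 148. 107.]
scene batten_center 0.72 [168. 202.  56.  79.] mean [ 0.577 -0.179  0.03 ] zmax 0.038 ax -175.4 size [0.058 0.232] rgb [189. 162. 118.]
```

View pics/top1.png

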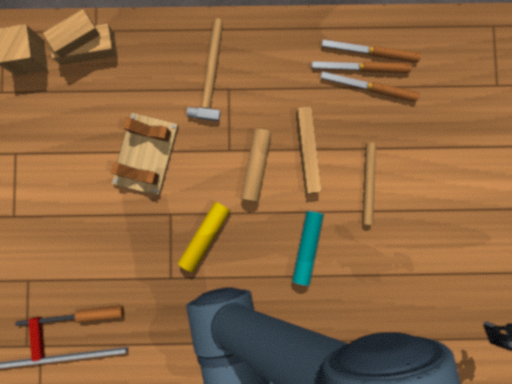

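View pics/scene1.png

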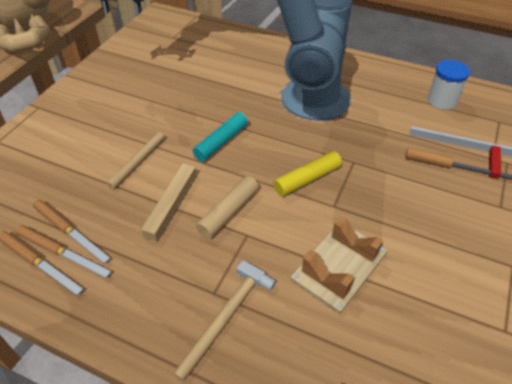

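Candidates in the top view are the pale cylinder (256,165), the yellow look-alike (205,238), the turquoise look-alike (309,249), the square batten (309,150) and the thin dowel (370,186). I choose the pale cylinder at (256,165): it is thick, short and 48 mm high. The cradle is at (145,154), with its blocks at (148,127) and (136,173). Next come a close crop and the exact fits.

```bash
python3 - <<'E'
from h import *
im=np.load("top.npz")["im"]; cv2.imwrite("pics/crop.png",cv2.resize(im[105:215,95:335,::-1],None,fx=3.2,fy=3.2,interpolation=cv2.INTER_CUBIC))
def ang(a): return round(np.degrees(a),2)
for n,bb,cb in(("top",(235,275,115,212),(105,185,105,200)),("scene",(192,265,170,245),(285,392,210,312))):
    d=np.load(n+".npz")["d"];P=cloud(n,d)
    def box(b): return P[b[2]:b[3],b[0]:b[1]].reshape(-1,3)
    q=box(bb);q=q[(q[:,2]>.012)&(q[:,2]<.07)&(np.linalg.norm(q[:,:2]-[.525,-.042],axis=1)<.125)]
    hi=q[q[:,2]>.036]
    print(n,"N",len(q),"ztop",np.percentile(hi[:,2],[50,95,99]).round(4))
    (c,s,a)=cv2.minAreaRect(hi[:,:2].astype(np.float32)); print(" billet rect",np.round(c,4),np.round(s,4),round(a,1))
    from scipy.optimize import least_squares
    # axis: (c0 + yaw) radius 24mm, height 24mm
    def f(p):
        nn=np.array([-np.sin(p[1]),np.cos(p[1])]); return np.hypot((hi[:,:2]-[.525,-.042])@nn-p[0],hi[:,2]-.024-p[2])-.024
    r=least_squares(f,[0,np.radians(168),0],loss="soft_l1",f_scale=.001); a=r.x[1]; ax=np.array([np.cos(a),np.sin(a)]);nn=np.array([-ax[1],ax[0]])
    s=(hi[:,:2]-[.525,-.042])@ax; lo,h=np.percentile(s,[.5,99.5])
    print(" cyl yaw",ang(a),"dz",r.x[2].round(4),"len",(h-lo).round(4),"centre",(np.array([.525,-.042])+nn*r.x[0]+ax*(lo+h)/2).round(4))
    q=box(cb);q=q[np.linalg.norm(q[:,:2]-[.56,.255],axis=1)<.15]
    t=q[(q[:,2]>.064)&(q[:,2]<.08)]; b=q[(q[:,2]>.012)&(q[:,2]<.08)]
    for k,w in(("tops",t),("board",b)):
        c,s,a=cv2.minAreaRect(w[:,:2].astype(np.float32)); print("",k,len(w),np.round(c,4),np.round(s,4),round(a,1))
    # four top patches
    _,lab,cen=cv2.kmeans(t[:,:2].astype(np.float32),4,None,(3,100,1e-5),10,cv2.KMEANS_PP_CENTERS); print(" patches",cen.round(4).tolist(),np.bincount(lab[:,0]))
E
```

```text
top N 1290 ztop [0.0446 0.049  0.0502]
 billet rect [ 0.5213 -0.0445] [0.0435 0.19  ] 78.4
 cyl yaw 168.48 dz -0.0008 len 0.1879 centre [ 0.5211 -0.0445]
 tops 433 [0.5593 0.2543] [0.1121 0.1497] 75.1
 board 3662 [0.5591 0.2545] [0.1316 0.1995] 75.1
 patches [[0.4900999963283539, 0.22669999301433563], [0.6051999926567078, 0.195700004696846], [0.6276999711990356, 0.2809999883174896], [0.5123000144958496, 0.31189998984336853]] [104 103 114 112]
scene N 1427 ztop [0.0445 0.0488 0.0503]
 billet rect [ 0.5237 -0.0415] [0.0429 0.1926] 79.0
 cyl yaw 168.38 dz -0.0008 len 0.189 centre [ 0.5242 -0.0435]
 tops 562 [0.5622 0.2556] [0.1111 0.1509] 75.2
 board 4699 [0.5618 0.2561] [0.1306 0.2031] 75.1
 patches [[0.6324999928474426, 0.28360000252723694], [0.4943000078201294, 0.22920000553131104], [0.6097999811172485, 0.19850000739097595], [0.5170999765396118, 0.31450000405311584]] [151 127 153 131]
```

View pics/crop.png

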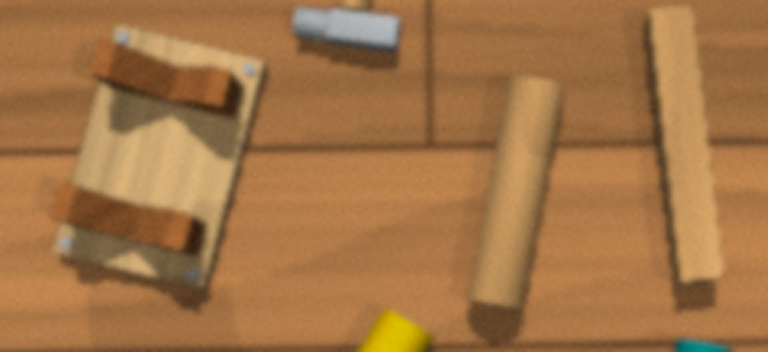

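The crop shows the plain round pale billet at about crop (515,190), distinct from the flat-topped batten (685,140). The cradle blocks are at (165,75) and (125,215). Both cameras agree on the sizes and on the relative offset between billet and cradle.

```bash
cat >> h.py <<'E'
from scipy.spatial.transform import Rotation as Ro
def quat(deg):
    a=np.radians(deg);x=np.array([np.cos(a),np.sin(a),0]);z=np.array([0,0,-1.]);q=Ro.from_matrix(np.stack([x,np.cross(z,x),z],1)).as_quat();return [q[3],*q[:3]]
B=np.array([.5227,-.044]);C=np.array([.5605,.2552]);YB,YC=168.4,165.1
E
python3 - <<'E'
from h import *
best=None
for o in(0,-180):
    j=[ik([*B,.2],quat(YB+o)),ik([*B,.08],quat(YB+o)),ik([*C,.24],quat(YC+o)),ik([*C,.122],quat(YC+o))]
    print(o,[None if k is None else np.round(k,2) for k in j])
    if all(k is not None for k in j) and (best is None or abs(j[2][5])+abs(j[0][5])<best[0]): best=(abs(j[2][5])+abs(j[0][5]),o)
o=best[1];print("use",o);open("o.txt","w").write(str(o))
move_ptp([*B,.2],quat(YB+o))
servo_line([*B,.10],rate=.2); 
print(servo_line([*B,.08],rate=.06,force_limit=8))
close(60); s=get_state(); print(s["t"],s["position"],s["grip_width"],s["grip_force"],s["ft_force"])
servo_line([*B,.25],rate=.15); s=get_state(); print(s["t"],s["grip_width"],s["grip_force"],s["ft_force"],s["moment"])
move_ptp([*C,.25],quat(YC+o))
im,d=capture("scene");np.savez("s2.npz",im=im,d=d);cv2.imwrite("pics/s2.png",im[:,:,::-1])
im,d=capture("top");np.savez("t2.npz",im=im,d=d)
s=get_state();print(s["t"],s["position"],s["ft_force"],s["moment"])
E
```

```text
0 [array([-0.2 ,  0.33, -0.26,  0.98,  0.  , -0.  ]), array([-0.2 ,  0.46, -0.42,  0.69,  0.  , -0.  ]), array([0.32, 0.48, 0.08, 1.17, 0.  , 0.58]), array([ 0.32,  0.57, -0.11,  0.9 ,  0.  ,  0.58])]
-180 [array([-0.2 ,  0.33, -0.26,  0.98,  0.  ,  3.14]), array([-0.2 ,  0.46, -0.42,  0.69,  0.  ,  3.14]), array([ 0.32,  0.48,  0.08,  1.17,  0.  , -2.56]), array([ 0.32,  0.57, -0.11,  0.9 ,  0.  , -2.56])]
use 0
False
4.3333 [ 0.52307123 -0.04401609  0.08063601] 0.5412498400805084 61.36384963989258 [-0.61679623  0.7083723   6.18248115]
5.6167 0.5420165034086956 61.74305319786072 [ 0.00400492  0.16004024 -2.77141944] [-0.00759044  0.01903691 -0.008925  ]
6.875 [0.56082808 0.25357163 0.24997878] [-0.48838618  0.06147674 -2.53256719] [ 0.00811045 -0.06263657 -0.00741873]
```

View pics/s2.png

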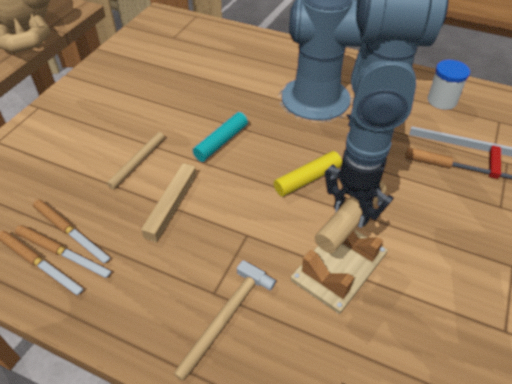

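The billet is held level over the cradle, with its end near (335,230). Next I measure how it sits in the hand from the saved scene cloud.

```bash
python3 - <<'E'
from h import *
from scipy.optimize import least_squares
f=np.load("s2.npz");d=f["d"];im=f["im"].astype(int);P=cloud("scene",d)
q=P.reshape(-1,3);c=im.reshape(-1,3)
a=np.radians(YC);ax=np.array([np.cos(a),np.sin(a)]);nn=np.array([-ax[1],ax[0]])
Cs=np.array([.562,.256]) # cradle as this camera sees it
s=(q[:,:2]-Cs)@ax;l=(q[:,:2]-Cs)@nn;z=q[:,2]
k=(abs(s)<.12)&(abs(l)<.04)&(z>.15)&(z<.23)&(c[:,0]>110)&(c[:,0]-c[:,2]>25)
s,l,z=s[k],l[k],z[k];print(k.sum(),"s range",np.percentile(s,[.5,2,98,99.5]).round(4))
m=(s>-.09) # drop end face
r=least_squares(lambda p:np.hypot(l[m]-p[0]-p[1]*s[m],z[m]-p[2]-p[3]*s[m])-.024,[0,0,.194,0],loss="soft_l1",f_scale=.001)
print("lat,yaw,z,tilt",r.x.round(4),"rms",np.sqrt(np.mean(r.fun**2)).round(4),"tcp-z",.25-r.x[2])
E
```

```text
1451 s range [-0.0955 -0.0949  0.0856  0.0932]
lat,yaw,z,tilt [ 0.002  -0.      0.1921 -0.0027] rms 0.0023 tcp-z 0.05789393690948577
```

Held level, centred to about 1 mm along the axis and aligned in yaw. The 2 mm sideways offset is the arm not having settled yet. Lowering now.

```bash
python3 - <<'E'
from h import *
dwell(.2);print(get_state()["position"])
servo_line([*C,.135],rate=.12);dwell(.3);s=get_state();print(s["position"],s["ft_force"])
hit=servo_line([*C,.118],rate=.02,force_limit=6);s=get_state();print(hit,s["t"],s["position"],s["ft_force"],s["moment"])
E
```

```text
[0.56079521 0.2541554  0.25014773]
[0.56081288 0.2553091  0.1355455 ] [-0.12851103 -0.42315671 -1.97255527]
True 9.1083 [0.56054575 0.25550615 0.12258726] [0.32782285 1.05614948 3.26307088] [ 0.1019224  -0.0736874  -0.10487752]
```

Contact came at TCP z = 0.1226, exactly the seated height (0.0806 − 0.024 + 0.066). Releasing and retreating.

```bash
python3 - <<'E'
from h import *
from scipy.optimize import least_squares
ungrasp();dwell(.2);servo_line([*C,.25],rate=.15)
goto_joints([-.6,.2,-.1,1.2,0,.58]);dwell(.2)
for n,Cs in(("top",[.5592,.2544]),("scene",[.562,.2559])):
    im,d=capture(n);P=cloud(n,d);q=P.reshape(-1,3)
    cv2.imwrite(f"pics/{n}3.png",im[:,:,::-1])
    a=np.radians(YC);ax=np.array([np.cos(a),np.sin(a)]);nn=np.array([-ax[1],ax[0]])
    s=(q[:,:2]-Cs)@ax;l=(q[:,:2]-Cs)@nn;z=q[:,2];k=(abs(s)<.13)&(abs(l)<.022)&(z>.074)&(z<.12);s,l,z=s[k],l[k],z[k]
    r=least_squares(lambda p:np.hypot(l-p[0]-p[1]*s,z-p[2]-p[3]*s)-.024,[0,0,.066,0],loss="soft_l1",f_scale=.001)
    print(n,k.sum(),"ends",np.percentile(s,[.5,99.5]).round(4),"lat,yaw,z,tilt",r.x.round(4))
print(get_state()["t"])
E
```

```text
top 1262 ends [-0.0932  0.0946] lat,yaw,z,tilt [-0.0004  0.0009  0.0651  0.0005]
scene 1539 ends [-0.0947  0.0945] lat,yaw,z,tilt [ 0.0002 -0.0005  0.0649  0.001 ]
12.9417
```

View pics/scene3.png

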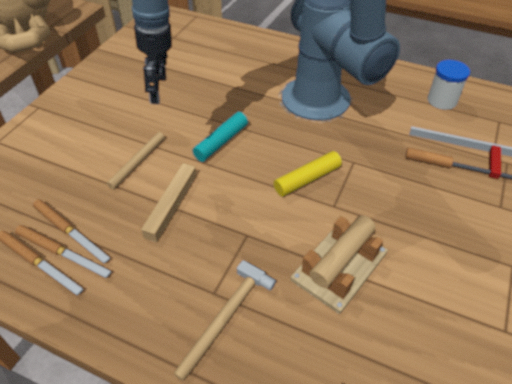

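The picture shows the billet lying in both V-blocks around (342,250), and the dowel (137,160) and batten (169,203) have not moved. It is seated and centred to about 1 mm, and the arm is clear.

```bash
python3 -c "
from plant import *
print(job_done())"
```

```text
the job is handed in; nothing more can be done
None
```

The billet lies fully down in both V-grooves, centred to about 1 mm, with the dowel and batten left where they lay; the job was handed in at about 13 s.

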